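Hang the vial caddy on the spring-balanced arm

TASK

Lift the small vial caddy by its grip and hang it by its bar in the hook of the spring-balanced swing arm. Ease it down slowly as the arm sinks, and let go only once the arm carries the whole weight, so that the arm neither drops nor springs up when you release; leave the caddy hanging level and still, do not press hard on the arm, and leave everything else where it stands.

Things in the scene. Friction and masses are not known exactly. Their poses are not given: they have to be found in the camera images.
- caddy_grip (a point): centre of the grip of the loose vial caddy, 169 mm above its underside: a grey upright block 28 (x) x 12 (y) x 42 mm (z) on top of the caddy's wire bail. Pinch it across the 12 mm, fingers closing along y. Axes: y along the tray's long side, z up; the caddy is the same either way round. Caddy's mass unknown, 0.3 to 1 kg
- caddy_bar (a point): middle of the caddy's hanging bar, a level steel rod 8 mm thick, 80 mm long along y, 39 mm below caddy_grip; axes as there. An 8 mm neck joins it to the grip block, which begins 18 mm above this point. Below it the bail is an open window in the y-z plane, 80 mm wide at the bar, 108 mm lower down, free down to the vial tops 59 mm below
- hook_seat (a point): on the swing arm's tip, 262 mm up unloaded: where the bar's middle lies when seated. Notch open upwards along y, floor 10 mm wide 4 mm below; two flared horns (-x and +x) end 8 mm above, 24 mm apart. Hook 18 mm wide; arm's underside 16 mm below. The arm runs back towards +x; the tip side (-x) is free: pass the bail's window over the tip from there. x level at joint 0, turns with the arm
- pivot (a point): pivot of the swing arm on its fixed stand, 200 mm above the table; hook_seat lies 220 mm from it along the arm and 10 mm above the arm's centre line. Axes of the stand: x level, from hook to pivot; y the pivot's axis; z up. Clevis 60 mm wide, foot plate 130 x 110 mm below it
- swing (a joint): angle of the swing arm, rad: 0 at the upper stop (unloaded, tip 0.24 rad above level), growing as the tip sinks, lower stop 0.62. A spring holds it up: the tip starts to sink at about 1.7 N and sinks about 13 mm per further N; lightly damped, it jumps if let go over 0.4 N out of balance. Settles at 0.08 to 0.5 by the caddy's mass. Keep it below 0.3 rad/s
- paste_jar: bystander: glass jar with a wooden stick standing in it, 99 x 96 x 155 mm; origin at its underside
- flask: bystander: small aluminium flask, 41 mm across, 106 mm high; origin at its underside
- resin_jar: bystander: small amber jar with cream lid, 54 mm across, 32 mm high; origin at its underside
- yellow_lid: bystander: yellow jar lid lying flat, 78 mm across, 15 mm high; origin at its underside
- gloss_pen: bystander: pen lying flat, 16 x 140 x 16 mm; origin at its underside
- cream_jar: bystander: low jar with pink lid, 98 mm across, 59 mm high; origin at its underside
- caddy_foot (a point): middle of the caddy's underside: open aluminium tray 72 mm (x) x 112 mm (y) x 40 mm high, with two glass vials fixed in it side by side along y, their tops 71 mm above this point

How it is judged:
On the way, in this order (a step that is already met when the one before it is completed fails the run):
1. the caddy is lifted clear of the table (height (world z) of caddy_bar above 0.19 m), for 0.1 s.
2. the caddy's bar lies in the hook and the arm begins to sink (distance between caddy_bar and hook_seat below 0.012 m and value of joint swing above 0.02 rad), for 0.2 s.
At the end, for the whole second after the job is handed in: The caddy hangs by its bar in the hook (bar's middle within 12 mm of the seat), level within 0.17 rad, the arm sunk by more than 0.05 rad but off its lower stop and at rest (below 0.08 rad/s), let go (distance between caddy_bar and hook_seat below 0.012 m and value of joint swing between 0.05 and 0.6 rad and velocity of joint swing between -0.08 and 0.08 rad/s and angle between caddy_grip's own z axis and vertical below 0.17 rad); the robot touches nothing.
It fails at once if the arm drops or springs up: it moves faster than 0.35 rad/s (77 mm/s at the hook) (velocity of joint swing above 0.35 rad/s or velocity of joint swing below -0.35 rad/s).
It fails at once if the swing arm is pressed with more than 16 N (contact force between swing and anything else above 16 N).
It fails at once if the caddy is tipped by more than 0.6 rad (angle between caddy_grip's own z axis and vertical above 0.6 rad).
It fails at once if a bystander is moved by more than 30 mm (distance of any of paste_jar, flask, resin_jar, yellow_lid, gloss_pen, cream_jar from where it was at the start of the episode above 0.03 m).
It also fails if it takes over 61 s, if anything falls off the work surface, if the arm or the gripper's body presses on something with over 40 N, if the wrist force passes 120 N, or if a joint passes its speed limit or range.

ROBOT

A 6-joint arm with a two-finger parallel gripper is mounted at the origin on a cart in front of the work surface, level with it; the furniture and walls round the work are solid. World frame = base frame: x ahead of the robot, y to its left, z up, the work surface at z = 0. Lengths are in m, angles in rad, forces in N, time in s.
With the tool pointing down it reaches from about 0.35 to 0.85 m from the base axis. Payload 8.1 kg.
Tool frame: the origin (TCP) lies midway between the tips of the shut fingers; the grasp point (between the pads) lies robot.grip_depth behind it (robot.grip_depth is the distance from the TCP to the grasp point, in m); z points along the fingers, y is the line along which they close (so a half turn about z gives the same grasp; the last joint's range is limited). The gripper opens to 93 mm and grips with 3 to 60 N. Pads are 15 mm wide; open, the fingers measure 128 mm over their backs; the gripper's body (75 mm by 188 mm) begins 65 mm behind the grasp point.
Start: joints at [1.054, 0.13, 1.488, -0, 1.523, -0.085], TCP at [0.251, 0.545, 0.219] pointing down, gripper open.
Joint ranges: [-2.96, 2.96], [-0.89, 2.26], [0.02, 2.5], [-1.34, 4.48], [0, 2.73], [-2.66, 2.66]. Speed limits (rad/s): [2.39, 2.39, 2.79, 3.14, 3.14, 3.14].

INTERFACE

Orientations are given as a rotation vector (axis times angle).
In Python, from plant import robot gives the robot as it stands.
- The arm moves only by the tool carry_out, never from a script. Its argument "rows" is a list of rows, each a list of 6 numbers: the shift along the tool's x, y, z in m, then the turn, a rotation vector about the tool's x, y, z in degrees. A call has 1 to 12 rows; each row is the pose to reach, as a shift and turn from the pose commanded when the call began, along the tool's axes at that moment; what a row does not reach only later rows make up. A row lasts 1/8 s, in which the tool goes at most 62.5 mm and 10.7 degrees, less where a joint would pass 70% of its speed; a pose out of reach is approached as far as the arm can. A call with a gripper value outside its range is refused whole. "jaw" is the closure in counts, from 0 (fully open) to 255 (shut), set as the call begins (left out, the last holds). The fingers move at their own pace and stop on an object; "force" is the grip in N (left out, the last holds). Time passes only in rows, so rows that repeat a pose let the fingers close. It gives the time, the measured TCP pose, the force, the opening and the grip force at its end, in the units of the state.
- robot.read_state(): the state, without advancing time (a new reading comes with each control period).
- robot.read_camera(name): name is "scene" or "side" or "wrist"; returns the picture (384x512x3 uint8, red, green, blue); there is no depth.
- robot.camera_model(name): a dict with "fx", "fy", "cx", "cy" (pixels), "R" (3x3) and "t" (3): a world point X has camera coordinates R X + t; the wrist camera has in their place "mount" (4x4, takes a point from camera to tool coordinates, whose origin is the TCP and whose axes are the flange's). Camera axes: x right, y down, z forward; pixel columns grow to the right and rows downward; lengths in m; the calibration is good to about 2 mm. The wrist camera is an equidistant fisheye: a pixel r from the principal point sees the ray r / f radians off the axis. A picture is of the moment at which its call begins: read the wrist's pose just before it. camera_model takes no time and is no camera call.
- robot.close_job(): hands the job in; it is judged then, once.
Trained networks look in the newest picture that a camera, given by its name, has taken for a name from the list of things; names that differ only in an ending like _2 or _b are one class to them, and where a whole thing is asked for, a point or a joint stands for the part that bears it (a point fixed in the world has none). Each returns a list of dicts, best first, with "conf" (0 to 1); they miss things now and then, are a little off and sometimes report something else, mostly with a low value. They report only what shows in the picture. A call takes as long as a camera call.
- robot.outline_of(camera, target): "pixels" (384x512 bool, what is visible of it) and "pixel" ([column, row] in pixels, amid what is visible of it).
The state is a dict: "t": time; "q": joint angles; "dq": joint speeds; "joint_torque": joint torques, N m; "tool_pos": TCP position; "orientation": TCP orientation; "force": force on the tool from outside, world axes, zero at the start; "wrist_torque": the same for the moment, N m; "opening": finger opening in m; "gripper_force": force on a finger pad.
Only numpy, scipy, OpenCV 4.12 (cv2) and the standard library are available. Lean on these libraries where they do the work, as an engineer would, in place of code of your own. Each camera call takes 0.05 s, during which the arm holds its last target. There are 200 camera calls.

## Working session

There is one attempt and no reset: what is moved stays moved. The work goes in short steps, Python scripts to look and compute and a tool call to move; the robot and the scene stay as the last step left them, time stands still between calls to the robot, and variables do not carry over. Pictures are saved under pics/ and viewed, at most 10 in all, crops included, and the job is handed in when it is done.

Besides the shell and the picture viewer there is one more tool, called after ">>>" by a JSON object that holds its "method" and its "body". carry_out: Moves the arm, as the interface text tells. Its arguments: {"type":"object","properties":{"rows":{"type":"array"},"jaw":{"type":"number"},"force":{"type":"number"}},"required":["rows"]}

```bash
mkdir -p pics; ls; python3 - <<'E'
from plant import robot
import cv2,numpy as np
s=robot.read_state();print({k:np.round(v,3) for k,v in s.items()},robot.grip_depth)
ims=[]
for c in("scene","side"):
    im=robot.read_camera(c);ims.append(im[:,:,::-1])
    m=robot.camera_model(c);print(c,{k:np.round(v,3).tolist() for k,v in m.items()})
    for n in("caddy_grip","caddy_bar","caddy_foot","hook_seat","pivot"):
        for d in robot.outline_of(c,n)[:2]:
            p=np.argwhere(d["pixels"]);print(c,n,round(d["conf"],2),np.round(d["pixel"]),p.min(0)[::-1],p.max(0)[::-1])
for i,n in enumerate(("scene","side")): cv2.imwrite(f"pics/{n}0.png",cv2.resize(ims[i],(800,600)))
E
```

```text
pics
{'t': np.float64(0.0), 'q': array([ 1.054,  0.131,  1.489, -0.   ,  1.523, -0.085]), 'dq': array([-0.   , -0.002,  0.001,  0.   ,  0.001, -0.002]), 'joint_torque': array([-1.0000e-03, -5.5984e+01, -4.9177e+01,  7.7000e-02,  3.5000e-02,
       -0.0000e+00]), 'tool_pos': array([0.251, 0.544, 0.218]), 'orientation': array([-6.730e-01, -3.068e+00,  3.000e-03]), 'force': array([0.732, 0.551, 0.905]), 'wrist_torque': array([-0.014,  0.008, -0.041]), 'gripper_force': np.float64(0.0), 'opening': np.float64(0.093)} 0.0188
scene {'fx': 395.909, 'fy': 395.909, 'cx': 257.611, 'cy': 191.085, 'R': [[0.518, -0.856, 0.01], [-0.645, -0.398, -0.652], [0.562, 0.331, -0.758]], 't': [-0.271, 0.516, 1.055]}
scene caddy_grip 0.88 [189. 221.] [172 187] [208 234]
scene caddy_bar 0.86 [186. 222.] [169 187] [207 234]
scene caddy_foot 0.88 [186. 219.] [171 187] [207 234]
scene hook_seat 0.56 [288. 177.] [267 154] [303 199]
scene pivot 0.8 [292. 197.] [266 154] [310 217]
side {'fx': 389.438, 'fy': 389.438, 'cx': 255.694, 'cy': 189.288, 'R': [[0.966, -0.257, -0.01], [-0.099, -0.332, -0.938], [0.238, 0.907, -0.346]], 't': [-0.571, 0.253, 1.076]}
side caddy_grip 0.81 [205. 216.] [190 174] [222 232]
side caddy_bar 0.64 [208. 221.] [190 175] [223 232]
side caddy_bar 0.36 [304. 224.] [237 177] [329 256]
side caddy_foot 0.77 [205. 216.] [190 175] [222 232]
side caddy_foot 0.27 [248. 196.] [234 185] [256 205]
side hook_seat 0.8 [267. 186.] [236 175] [320 192]
side pivot 0.66 [308. 220.] [235 174] [332 257]
```

View pics/scene0.png

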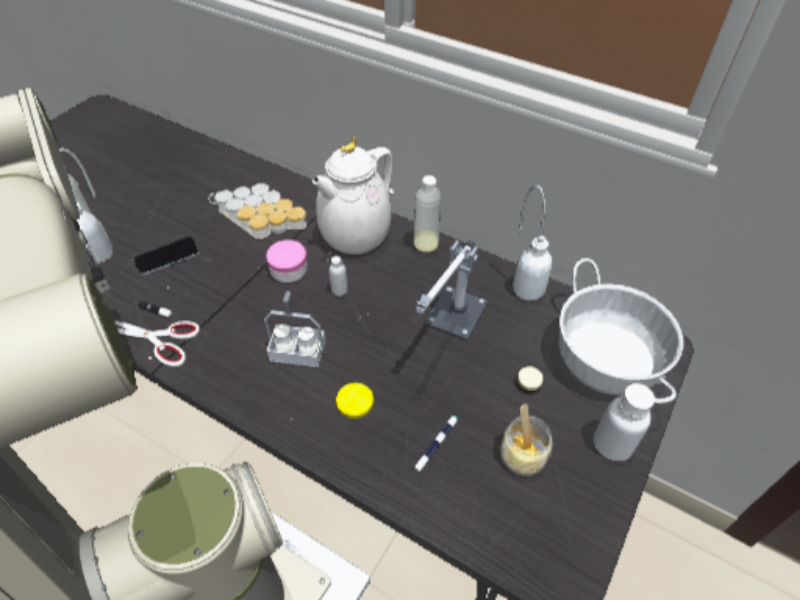

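View pics/side0.png

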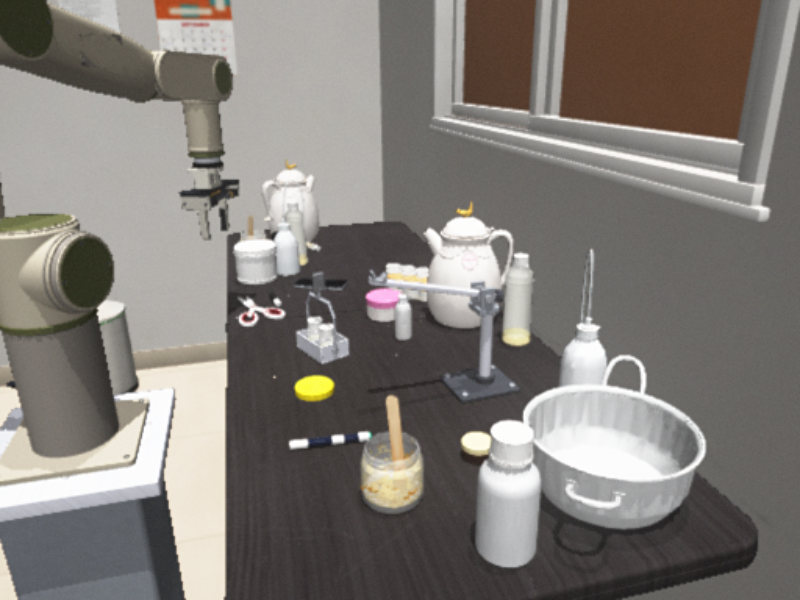

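The scene view shows the caddy at about (296,335) with its grip at (287,297), the hook tip at (424,302) and the pivot at (466,250), all in 800 px coordinates. In the side view the grip is at (319,281), the tip at (375,279) and the pivot at (485,297). The space between the caddy and the hook is clear.

```bash
cat > h.py <<'E'
import numpy as np,cv2
from plant import robot
from scipy.spatial.transform import Rotation as Rn
def ray(c,p):
    m=robot.camera_model(c);R=np.array(m["R"]);t=np.array(m["t"])
    d=R.T@np.array([(p[0]-m["cx"])/m["fx"],(p[1]-m["cy"])/m["fy"],1]);return -R.T@t,d
def atz(c,p,z):
    o,d=ray(c,p);return o+d*(z-o[2])/d[2]
def tri(pts):
    A=0;b=0
    for c,p in pts:
        o,d=ray(c,p);d=d/np.linalg.norm(d);P=np.eye(3)-np.outer(d,d);A=A+P;b=b+P@o
    return np.linalg.solve(A,b)
def wproj(X,s):
    m=robot.camera_model("wrist");M=np.array(m["mount"]);R=Rn.from_rotvec(s["orientation"]).as_matrix()
    p=R.T@(np.asarray(X)-s["tool_pos"]);p=M[:3,:3].T@(p-M[:3,3])
    r=np.hypot(p[0],p[1]);th=np.arctan2(r,p[2]);return np.array([m["cx"]+m["fx"]*th*p[0]/r,m["cy"]+m["fy"]*th*p[1]/r])
def wray(p,s):
    m=robot.camera_model("wrist");M=np.array(m["mount"]);R=Rn.from_rotvec(s["orientation"]).as_matrix()
    a=(p[0]-m["cx"])/m["fx"];b=(p[1]-m["cy"])/m["fy"];th=np.hypot(a,b)
    d=np.array([np.sin(th)*a/th,np.sin(th)*b/th,np.cos(th)])
    return s["tool_pos"]+R@M[:3,3],R@M[:3,:3]@d
def watz(p,s,z):
    o,d=wray(p,s);return o+d*(z-o[2])/d[2]
E
python3 - <<'E'
from h import *
np.set_printoptions(precision=3,suppress=True)
k=1/1.5625
S={"grip":(287,297),"hook":(424,302),"pivot":(466,250)};D={"grip":(319,281),"hook":(375,279),"pivot":(485,297)}
for n,z in(("grip",.169),("hook",.262),("pivot",.2)):
    a=np.array(S[n])*k;b=np.array(D[n])*k
    print(n,tri([("scene",a),("side",b)]),atz("scene",a,z),atz("side",b,z))
for p in((268,361),(320,366)):print("traybot",atz("scene",np.array(p)*k,0))
for p in((299,348),(323,360),(349,352)):print("traybot side",atz("side",np.array(p)*k,0))
for p in((430,315),(466,335),(487,298),(450,280)):print("foot",atz("scene",np.array(p)*k,0.01))
for n in("flask","cream_jar","yellow_lid","gloss_pen","resin_jar","paste_jar"):
    for c in("scene","side"):
        d=robot.outline_of(c,n)
        if d:print(n,c,d[0]["conf"].__round__(2),atz(c,d[0]["pixel"],.03))
m=robot.camera_model("wrist");print({a:np.round(b,3).tolist() for a,b in m.items()})
E
```

```text
grip [0.476 0.253 0.167] [0.478 0.253 0.169] [0.472 0.243 0.169]
hook [ 0.543 -0.031  0.258] [ 0.544 -0.031  0.262] [ 0.536 -0.049  0.262]
pivot [ 0.766 -0.009  0.193] [ 0.766 -0.011  0.2  ] [ 0.752 -0.034  0.2  ]
traybot [0.41  0.282 0.   ]
traybot [0.46  0.175 0.   ]
traybot side [0.42 0.27 0.  ]
traybot side [0.465 0.191 0.   ]
traybot side [0.528 0.216 0.   ]
foot [0.707 0.035 0.01 ]
foot [ 0.699 -0.064  0.01 ]
foot [ 0.826 -0.056  0.01 ]
foot [0.831 0.048 0.01 ]
flask scene 0.82 [0.681 0.275 0.03 ]
flask side 0.5 [0.678 0.315 0.03 ]
cream_jar scene 0.7 [0.656 0.417 0.03 ]
cream_jar side 0.65 [0.661 0.389 0.03 ]
yellow_lid scene 0.6 [0.411 0.049 0.03 ]
yellow_lid side 0.63 [0.422 0.013 0.03 ]
gloss_pen scene 0.49 [ 0.411 -0.133  0.03 ]
gloss_pen side 0.6 [ 0.431 -0.175  0.03 ]
resin_jar scene 0.65 [ 0.652 -0.232  0.03 ]
resin_jar side 0.77 [ 0.65  -0.248  0.03 ]
paste_jar scene 0.94 [ 0.506 -0.297  0.03 ]
paste_jar side 0.82 [ 0.507 -0.278  0.03 ]
{'fx': 297.319, 'fy': 297.319, 'cx': 259.51, 'cy': 191.805, 'mount': [[-0.001, -0.971, -0.239, 0.066], [1.0, -0.001, -0.0, 0.001], [-0.0, -0.239, 0.971, -0.166], [0.0, 0.0, 0.0, 1.0]]}
```

>>> {"method": "carry_out", "body": {"rows": [[-0.02, -0.01, -0.02, 0, 0, -5], [-0.06, -0.03, -0.05, 0, 0, -12], [-0.11, -0.055, -0.08, 0, 0, -20], [-0.16, -0.085, -0.08, 0, 0, -28], [-0.21, -0.11, -0.08, 0, 0, -36], [-0.26, -0.135, -0.08, 0, 0, -44], [-0.3, -0.157, -0.08, 0, 0, -50], [-0.32, -0.168, -0.08, 0, 0, -52], [-0.326, -0.171, -0.08, 0, 0, -52], [-0.326, -0.171, -0.08, 0, 0, -52]], "jaw": 0}}

```text
t: 2.45
tool_pos: [0.4755, 0.2534, 0.2986]
orientation: [0.738, -3.053, -0.0]
force: [0.4, 0.2, 1.0]
opening: 0.0929
gripper_force: 0.0
```

```bash
python3 - <<'E'
from h import *
np.set_printoptions(precision=3,suppress=True)
s=robot.read_state();im=robot.read_camera("wrist");print(s["tool_pos"],s["orientation"],s["q"])
print("pred grip",wproj([.476,.253,.19],s),"hook",wproj([.543,-.031,.262],s))
for n in("caddy_grip","hook_seat"):
    for d in robot.outline_of("wrist",n)[:2]: print(n,d["conf"],d["pixel"])
cv2.imwrite("pics/w1.png",cv2.resize(im[:,:,::-1],(800,600)))
E
```

```text
[0.475 0.253 0.299] [ 0.738 -3.053 -0.   ] [ 0.394 -0.055  1.534  0.     1.663 -1.651]
pred grip [257.658 189.362] hook [-26.126 138.779]
caddy_grip 0.89 [255.0, 163.6]
caddy_grip 0.59 [10.9, 56.5]
```

View pics/w1.png

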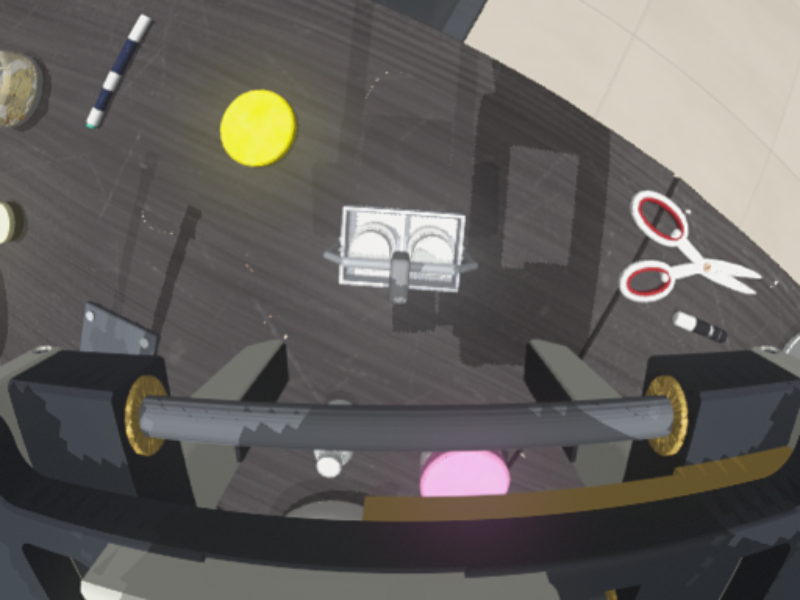

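The wrist view shows the grip block spanning (400,254) to (400,303), with the bail rotated about 3.6° relative to the tool. I'll check a crop for the block's faces.

```bash
python3 - <<'E'
import cv2
from h import *
np.set_printoptions(precision=3,suppress=True)
s=robot.read_state();im=robot.read_camera("wrist")[:,:,::-1]
cv2.imwrite("pics/w2.png",cv2.resize(im[120:210,190:325],(800,533),interpolation=cv2.INTER_NEAREST))
E
```

```text
(no output)
```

View pics/w2.png

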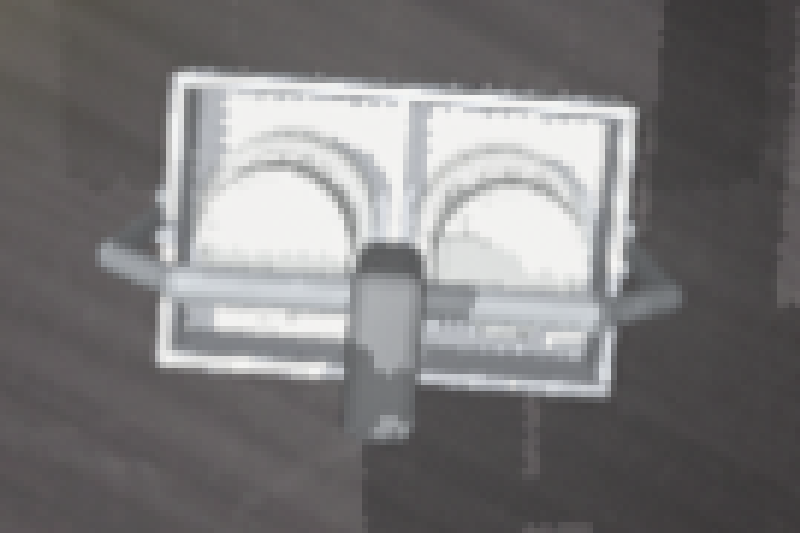

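```bash
python3 - <<'E'
from h import *
np.set_printoptions(precision=4,suppress=True)
s=robot.read_state();g=lambda x,y:np.array([190+x/5.926,120+y/5.926])-.4
R=Rn.from_rotvec(s["orientation"]).as_matrix()
for p,z in(((384,357),.19),((394,233),.04)):
    X=watz(g(*p),s,z);print(X,"tool",R.T@(X-s["tool_pos"]))
for a,b,z in(((175,72),(637,105),.04),((160,362),(605,393),.04),((100,255),(680,298),.13)):
    v=watz(g(*b),s,z)-watz(g(*a),s,z);print(np.linalg.norm(v),np.degrees(np.arctan2(v[1],v[0])),(R.T@v))
E
```

```text
[0.4688 0.2467 0.19  ] tool [ 0.0089 -0.0037  0.1087]
[0.4687 0.2466 0.04  ] tool [ 0.0091 -0.0038  0.2587]
0.11176152883507783 113.10860827247554 [-0.0082  0.1115  0.    ]
0.11063639466091452 113.15790075832925 [-0.008   0.1103  0.    ]
0.11276501110521753 112.91395340669368 [-0.0087  0.1124  0.    ]
```

>>> {"method": "carry_out", "body": {"rows": [[0.005, -0.002, 0.02, 0, 0, 2], [0.009, -0.004, 0.05, 0, 0, 4.2], [0.009, -0.004, 0.085, 0, 0, 4.2], [0.009, -0.004, 0.115, 0, 0, 4.2], [0.009, -0.004, 0.138, 0, 0, 4.2], [0.009, -0.004, 0.148, 0, 0, 4.2], [0.009, -0.004, 0.148, 0, 0, 4.2]]}}

```text
t: 3.52
tool_pos: [0.4689, 0.2458, 0.1504]
orientation: [0.629, -3.077, 0.0]
force: [0.3, -0.1, -0.1]
opening: 0.0928
gripper_force: 0.0
```

>>> {"method": "carry_out", "body": {"rows": [[0, 0, 0, 0, 0, 0], [0, 0, 0, 0, 0, 0], [0, 0, 0, 0, 0, 0], [0, 0, 0, 0, 0, 0], [0, 0, 0, 0, 0, 0], [0, 0, 0, 0, 0, 0], [0, 0, 0, 0, 0, 0], [0, 0, 0, 0, 0, 0]], "jaw": 255, "force": 30}}

```text
t: 4.53
tool_pos: [0.4694, 0.2455, 0.1506]
orientation: [0.628, -3.078, 0.0]
force: [-0.6, 0.0, 0.0]
opening: 0.018
gripper_force: 0.0
```

>>> {"method": "carry_out", "body": {"rows": [[0, 0, 0, 0, 0, 0], [0, 0, 0, 0, 0, 0], [0, 0, 0, 0, 0, 0], [0, 0, 0, 0, 0, 0]]}}

```text
t: 5.03
tool_pos: [0.4694, 0.2455, 0.1506]
orientation: [0.628, -3.078, 0.0]
force: [1.1, 1.1, -0.1]
opening: 0.0119
gripper_force: 30.0
```

>>> {"method": "carry_out", "body": {"rows": [[0, 0, -0.005, 0, 0, 0], [0, 0, -0.02, 0, 0, 0], [0, 0, -0.04, 0, 0, 0], [0, 0, -0.065, 0, 0, 0], [0, 0, -0.09, 0, 0, 0], [0, 0, -0.115, 0, 0, 0], [0, 0, -0.14, 0, 0, 0], [0, 0, -0.16, 0, 0, 0], [0, 0, -0.166, 0, 0, 0], [0, 0, -0.166, 0, 0, 0], [0, 0, -0.166, 0, 0, 0]]}}

```text
t: 6.4
tool_pos: [0.469, 0.2454, 0.3153]
orientation: [0.628, -3.076, 0.001]
force: [0.6, -0.4, -6.1]
opening: 0.0118
gripper_force: 30.0
```

```bash
python3 - <<'E'
from h import *
np.set_printoptions(precision=4,suppress=True)
s=robot.read_state();print(s["tool_pos"],s["force"],s["wrist_torque"],s["gripper_force"])
R=Rn.from_rotvec(s["orientation"]).as_matrix();print(R)
for c in("side","scene"):
    im=robot.read_camera(c)[:,:,::-1]
    for n in("hook_seat","caddy_grip"):
        d=robot.outline_of(c,n);print(c,n,d and (d[0]["conf"],d[0]["pixel"]))
    a=(215,150,350,240) if c=="side" else (250,140,325,230)
    cr=im[a[1]:a[3],a[0]:a[2]];f=min(800/cr.shape[1],600/cr.shape[0]);cv2.imwrite(f"pics/{c}3.png",cv2.resize(cr,None,fx=f,fy=f,interpolation=cv2.INTER_CUBIC));print(f)
E
```

```text
[0.469  0.2454 0.3153] [ 0.5622 -0.4299 -6.0833] [ 0.054  -0.0386 -0.0205] 29.99828338623047
[[-0.9201 -0.3917 -0.0019]
 [-0.3917  0.9201 -0.0008]
 [ 0.0021  0.     -1.    ]]
side hook_seat (0.81, [270.7, 182.7])
side caddy_grip (0.71, [201.4, 174.3])
5.925925925925926
scene hook_seat (0.61, [284.1, 179.6])
scene caddy_grip (0.58, [178.9, 188.6])
6.666666666666667
```

View pics/side3.png

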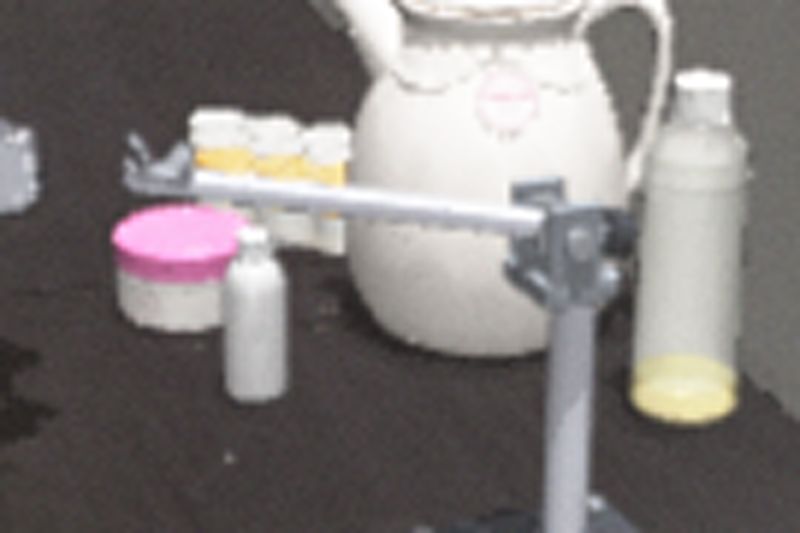

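View pics/scene3.png

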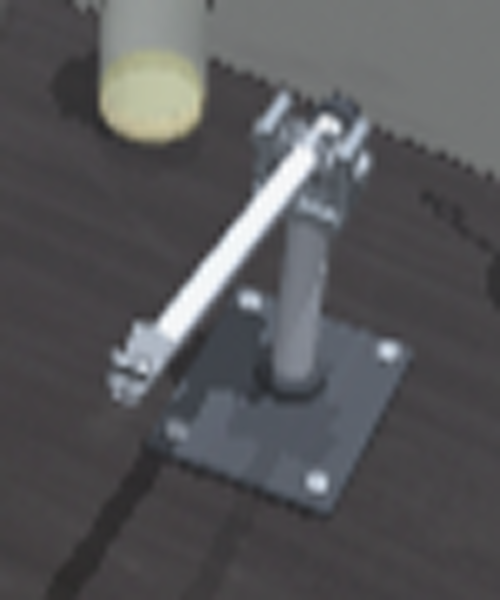

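```bash
python3 - <<'E'
from h import *
np.set_printoptions(precision=4,suppress=True)
sc=lambda x,y:np.array([250+x/6.667,140+y/6.667])-.4
sd=lambda x,y:np.array([215+x/5.926,150+y/5.926])-.4
a=sc(138,357);b=sd(155,163)
print("hook",tri([("scene",a),("side",b)]),atz("scene",a,.262),atz("side",b,.262))
B=[atz("scene",sc(*p),.01) for p in((177,430),(317,482),(388,350),(250,300))];B=np.array(B);print(B,B.mean(0))
ang=lambda v:np.degrees(np.arctan2(v[1],v[0]))
print([np.linalg.norm(B[i]-B[(i+1)%4]) for i in range(4)],ang(B[0]-B[1])-90,ang(B[3]-B[2])-90,ang(B[3]-B[0]),ang(B[2]-B[1]))
for p,q in(((185,330),(310,165)),((165,315),(295,155))):
  print("arm",ang(atz("scene",sc(*q),.215)-atz("scene",sc(*p),.245)))
# side pivot
print("pivot side",atz("side",sd(582,240),.2), tri([("scene",sc(318,150)),("side",sd(575,235))]))
E
```

```text
hook [ 0.5438 -0.0277  0.2594] [ 0.543  -0.0285  0.262 ] [ 0.541  -0.0371  0.262 ]
[[ 0.699   0.0267  0.01  ]
 [ 0.7073 -0.0555  0.01  ]
 [ 0.8119 -0.0462  0.01  ]
 [ 0.8042  0.038   0.01  ]] [ 0.7556 -0.0092  0.01  ]
[np.float64(0.08260316782293747), np.float64(0.10499601252185514), np.float64(0.08460108643843973), np.float64(0.10580512111774461)] 5.767761268558161 5.215897754413177 6.14442482479468 5.05919426819093
arm 4.531620292198002
arm 3.5643361333964703
pivot side [ 0.759  -0.0357  0.2   ] [ 0.7655 -0.0091  0.1914]
```

>>> {"method": "carry_out", "body": {"rows": [[0.003, -0.005, 0.001, 0, 0, 0.5], [0.009, -0.018, 0.002, 0, 0, 1.5], [0.02, -0.038, 0.004, 0, 0, 3], [0.034, -0.063, 0.006, 0, 0, 5], [0.048, -0.091, 0.008, 0, 0, 7], [0.063, -0.119, 0.009, 0, 0, 9], [0.078, -0.147, 0.01, 0, 0, 11], [0.093, -0.175, 0.011, 0, 0, 13], [0.107, -0.202, 0.012, 0, 0, 15], [0.12, -0.226, 0.012, 0, 0, 16.6], [0.129, -0.242, 0.012, 0, 0, 17.3], [0.134, -0.252, 0.012, 0, 0, 17.6]], "force": 45}}

```text
t: 8.2
tool_pos: [0.4444, -0.0403, 0.3047]
orientation: [-0.146, 3.138, -0.001]
force: [0.3, 0.3, -4.7]
opening: 0.012
gripper_force: 45.0
```

>>> {"method": "carry_out", "body": {"rows": [[0, 0, 0, 0, 0, 0], [0, 0, 0, 0, 0, 0], [0, 0, 0, 0, 0, 0]]}}

```text
t: 8.57
tool_pos: [0.4449, -0.0382, 0.3046]
orientation: [0.151, -3.138, -0.0]
force: [0.3, 0.4, -4.5]
opening: 0.0118
gripper_force: 45.0
```

```bash
python3 - <<'E'
from h import *
np.set_printoptions(precision=4,suppress=True)
s=robot.read_state();print(s["tool_pos"],s["force"],s["wrist_torque"],s["q"])
R=Rn.from_rotvec(s["orientation"]).as_matrix();print(R)
w=robot.read_camera("wrist")[:,:,::-1]
sd=robot.read_camera("side")[:,:,::-1]
print("hook pred w",wproj([.544,-.029,.262],s),wproj([.7556,-.0092,.01],s))
a=cv2.resize(w,(400,300));b=cv2.resize(sd[120:270,150:350],(400,300))
sc=robot.read_camera("scene")[:,:,::-1];c=cv2.resize(sc[130:280,160:360],(400,300))
e=cv2.resize(w[200:350,160:360],(400,300))
cv2.imwrite("pics/m4.png",np.vstack([np.hstack([a,b]),np.hstack([c,e])]))
E
```

```text
[ 0.4449 -0.0382  0.3046] [ 0.3053  0.4249 -4.5217] [0.0593 0.0036 0.0061] [-0.2008 -0.3114  1.7486  0.0001  1.7044 -1.8678]
[[-0.9954 -0.0961 -0.    ]
 [-0.0961  0.9954  0.0001]
 [ 0.      0.0001 -1.    ]]
hook pred w [257.7784 318.8914] [258.4891 324.1525]
```

View pics/m4.png

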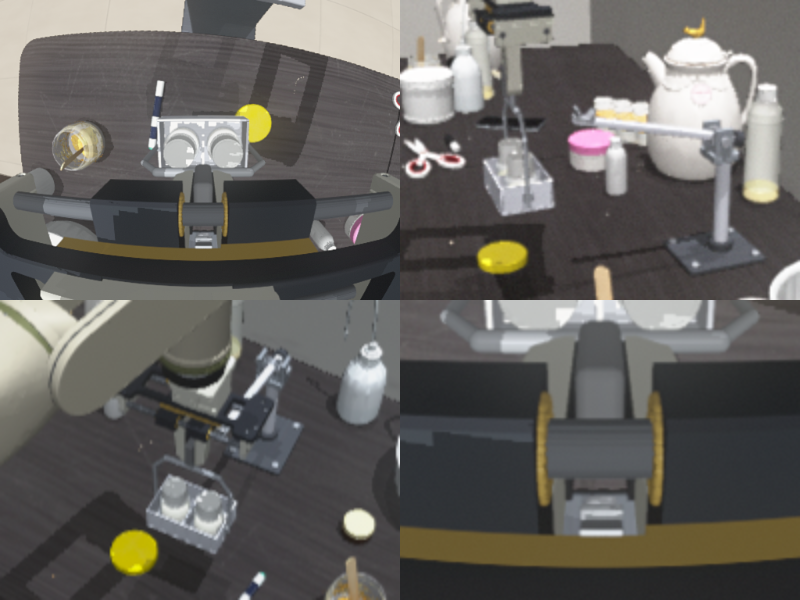

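The wrist image shows the hook straight ahead at about column 260.5, roughly 1.5 mm in tool +y. The caddy hangs level in the grip, so I'm passing it over the tip.

>>> {"method": "carry_out", "body": {"rows": [[-0.003, 0, 0, 0, 0, 0], [-0.01, 0.001, 0, 0, 0, 0], [-0.02, 0.0015, 0, 0, 0, 0], [-0.032, 0.0015, 0, 0, 0, 0], [-0.044, 0.0015, 0, 0, 0, 0], [-0.056, 0.0015, 0, 0, 0, 0], [-0.068, 0.0015, 0, 0, 0, 0], [-0.08, 0.0015, 0, 0, 0, 0], [-0.09, 0.0015, 0, 0, 0, 0], [-0.096, 0.0015, 0, 0, 0, 0], [-0.099, 0.0015, 0, 0, 0, 0], [-0.099, 0.0015, 0, 0, 0, 0]]}}

```text
t: 10.22
tool_pos: [0.5432, -0.0279, 0.3046]
orientation: [0.15, -3.138, 0.0]
force: [-0.6, -0.0, -4.8]
opening: 0.012
gripper_force: 45.0
```

>>> {"method": "carry_out", "body": {"rows": [[0, 0, 0, 0, 0, 0], [0, 0, 0, 0, 0, 0], [0, 0, 0, 0, 0, 0]]}}

```text
t: 10.6
tool_pos: [0.5432, -0.0279, 0.3047]
orientation: [-0.15, 3.138, -0.0]
force: [-0.4, -0.2, -4.9]
opening: 0.0115
gripper_force: 45.0
```

```bash
python3 - <<'E'
from h import *
np.set_printoptions(precision=4,suppress=True)
s=robot.read_state();print(s["tool_pos"],s["force"],s["wrist_torque"])
w=robot.read_camera("wrist")[:,:,::-1]
sd=robot.read_camera("side")[:,:,::-1]
m=robot.camera_model("side")
def pj(X):
    p=np.array(m["R"])@X+m["t"];return p[0]/p[2]*m["fx"]+m["cx"],p[1]/p[2]*m["fy"]+m["cy"]
R=Rn.from_rotvec(s["orientation"]).as_matrix()
bar=s["tool_pos"]+[0,0,-.0205]
for o in(-.04,0,.04):print("bar side",o,pj(bar+R[:,1]*o))
a=cv2.resize(sd[150:230,205:305],(500,400),interpolation=cv2.INTER_CUBIC);b=cv2.resize(w[120:280,200:320],(300,400),interpolation=cv2.INTER_CUBIC)
cv2.imwrite("pics/m5.png",np.hstack([a,b]))
E
```

```text
[ 0.5432 -0.0279  0.3047] [-0.354  -0.1939 -4.911 ] [ 0.0439 -0.0119 -0.0026]
bar side -0.04 (np.float64(245.2466974649445), np.float64(172.51649911802457))
bar side 0 (np.float64(240.57562905783675), np.float64(168.434810508355))
bar side 0.04 (np.float64(236.1991688263851), np.float64(164.610557399536))
```

View pics/m5.png

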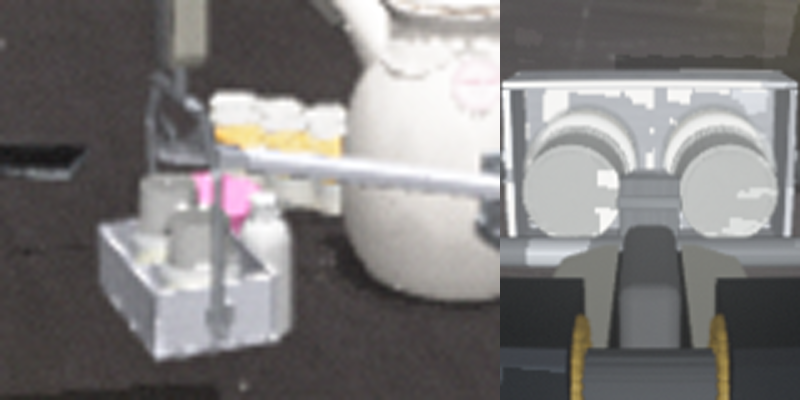

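The side view shows the bar directly above the notch, from about (155,70) to (205,115) against a seat at (181,137). The wrist view shows the hook tip centred between the vials. Next I'll sample the force noise before easing down.

```bash
python3 - <<'E'
from h import *
np.set_printoptions(precision=2,suppress=True,linewidth=150)
F=[];T=[]
for i in range(16):
    s=robot.read_state();F.append(s["force"][2]);T.append(np.r_[s["joint_torque"][1:3],s["joint_torque"][4]]);robot.read_camera("wrist")
print(np.array(F),np.mean(F),np.std(F));print(np.mean(T,0),np.std(T,0),s["t"])
E
```

```text
[-5.2  -4.56 -4.76 -4.37 -5.23 -5.78 -5.31 -3.84 -4.73 -5.04 -3.98 -5.02 -4.45 -6.48 -4.82 -4.46] -4.878788116438427 0.6369327839277414
[-50.29 -52.49   0.08] [0.01 0.   0.  ] 11.45
```

>>> {"method": "carry_out", "body": {"rows": [[-0.0005, 0, 0.003, 0, 0, 0], [-0.001, 0, 0.007, 0, 0, 0], [-0.001, 0, 0.011, 0, 0, 0], [-0.001, 0, 0.0145, 0, 0, 0], [-0.001, 0, 0.0175, 0, 0, 0], [-0.001, 0, 0.0195, 0, 0, 0], [-0.001, 0, 0.0215, 0, 0, 0], [-0.001, 0, 0.0235, 0, 0, 0], [-0.0005, 0, 0.0255, 0, 0, 0], [0.0003, 0, 0.0277, 0, 0, 0], [0.001, 0, 0.03, 0, 0, 0], [0.0015, 0, 0.032, 0, 0, 0]]}}

```text
t: 13.0
tool_pos: [0.542, -0.0281, 0.2727]
orientation: [-0.15, 3.137, -0.0]
force: [2.3, -0.1, -4.0]
opening: 0.0119
gripper_force: 45.0
```

```bash
cat > f.py <<'E'
from h import *
import sys
np.set_printoptions(precision=3,suppress=True,linewidth=150)
F=[];Q=[]
for i in range(int(sys.argv[1])):
    s=robot.read_state();F.append(s["force"]);Q.append(s["wrist_torque"]);sd=robot.read_camera("side")[:,:,::-1]
print(s["t"],s["tool_pos"],"F",np.mean(F,0),np.std(F,0)/len(F)**.5,"M",np.mean(Q,0),s["joint_torque"],s["q"])
sc=robot.read_camera("scene")[:,:,::-1]
a=cv2.resize(sd[150:230,205:305],(500,400),interpolation=cv2.INTER_CUBIC);b=cv2.resize(sc[160:240,230:290],(300,400),interpolation=cv2.INTER_CUBIC)
cv2.imwrite(sys.argv[2],np.hstack([a,b]))
E
python3 f.py 10 pics/m6.png
```

```text
13.45 [ 0.542 -0.028  0.273] F [ 1.426  0.045 -2.731] [0.158 0.119 0.161] M [ 0.072 -0.327  0.011] [ -0.111 -48.765 -50.448  -0.171   0.659   0.   ] [-0.146 -0.042  1.568 -0.     1.616 -1.812]
```

View pics/m6.png

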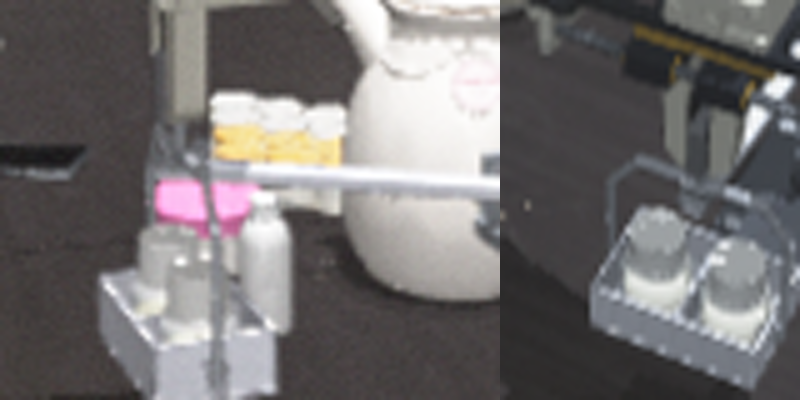

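The bar is in the notch and the arm is sinking. Fx of +1.4 N says I'm a couple of mm too far toward −x, so I'll correct that while lowering along the arc.

>>> {"method": "carry_out", "body": {"rows": [[-0.001, 0, 0.001, 0, 0, 0], [-0.0015, 0, 0.0025, 0, 0, 0], [-0.0015, 0, 0.0045, 0, 0, 0], [-0.0012, 0, 0.0065, 0, 0, 0], [-0.0007, 0, 0.0085, 0, 0, 0], [-0.0003, 0, 0.0105, 0, 0, 0], [0.0002, 0, 0.0125, 0, 0, 0], [0.0006, 0, 0.0145, 0, 0, 0], [0.001, 0, 0.0165, 0, 0, 0], [0.0014, 0, 0.0185, 0, 0, 0], [0.0018, 0, 0.02, 0, 0, 0], [0.0018, 0, 0.02, 0, 0, 0]]}}

```text
t: 15.05
tool_pos: [0.5401, -0.0282, 0.2526]
orientation: [-0.15, 3.138, -0.0]
force: [1.8, -0.1, -0.3]
opening: 0.0114
gripper_force: 45.0
```

```bash
python3 f.py 14 pics/m7.png
```

```text
15.7 [ 0.54  -0.028  0.253] F [ 2.131  0.232 -0.963] [0.11  0.098 0.13 ] M [ 0.105 -0.513 -0.002] [ -0.214 -47.666 -48.955  -0.29    1.085   0.   ] [-0.147 -0.042  1.604 -0.     1.58  -1.813]
```

>>> {"method": "carry_out", "body": {"rows": [[-0.0005, 0, 0, 0, 0, 0], [-0.001, 0, 0, 0, 0, 0], [-0.0015, 0, 0, 0, 0, 0], [-0.002, 0, 0, 0, 0, 0], [-0.0025, 0, 0, 0, 0, 0], [-0.003, 0, 0, 0, 0, 0], [-0.003, 0, 0, 0, 0, 0]]}}

```text
t: 16.68
tool_pos: [0.5411, -0.0281, 0.2518]
orientation: [0.149, -3.133, -0.0]
force: [-9.2, -1.9, 0.4]
opening: 0.0119
gripper_force: 45.0
```

```bash
python3 f.py 12 pics/m8.png
```

```text
17.225 [ 0.541 -0.028  0.252] F [-9.462 -1.024  0.455] [0.098 0.111 0.164] M [-0.179  1.959  0.004] [  0.842 -48.202 -53.319   0.927  -3.53   -0.006] [-0.146 -0.034  1.598 -0.001  1.583 -1.812]
```

View pics/m8.png

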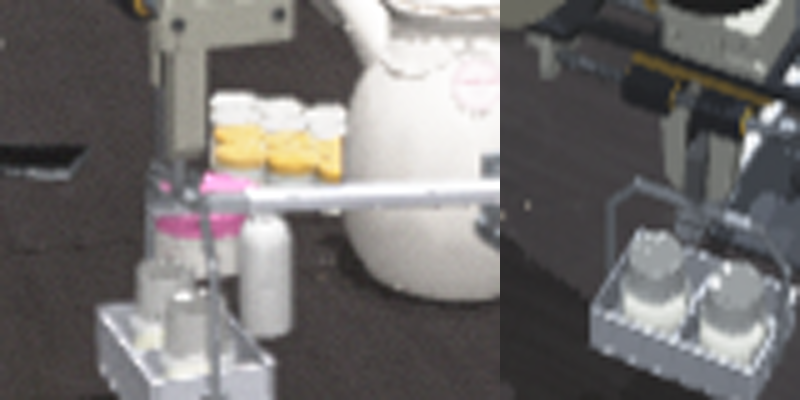

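Overshot: the notch is tight, at about 3.9 N/mm. I'm moving back 2.4 mm to unload the side force.

>>> {"method": "carry_out", "body": {"rows": [[0.0006, 0, 0, 0, 0, 0], [0.0012, 0, 0, 0, 0, 0], [0.0018, 0, 0, 0, 0, 0], [0.0024, 0, 0, 0, 0, 0], [0.0024, 0, 0, 0, 0, 0]]}}

```text
t: 17.95
tool_pos: [0.5408, -0.0281, 0.2528]
orientation: [-0.15, 3.137, -0.0]
force: [-1.7, 0.3, -0.8]
opening: 0.0119
gripper_force: 45.0
```

```bash
python3 f.py 14 pics/m9.png
```

```text
18.6 [ 0.541 -0.028  0.253] F [-0.742  0.134 -0.545] [0.181 0.164 0.096] M [ 0.073  0.132 -0.001] [ -0.121 -47.787 -49.797  -0.136   0.196  -0.003] [-0.147 -0.041  1.603  0.     1.579 -1.813]
```

>>> {"method": "carry_out", "body": {"rows": [[0.0002, 0, 0.001, 0, 0, 0], [0.0004, 0, 0.002, 0, 0, 0], [0.0005, 0, 0.003, 0, 0, 0], [0.0007, 0, 0.004, 0, 0, 0], [0.0008, 0, 0.005, 0, 0, 0], [0.001, 0, 0.006, 0, 0, 0], [0.001, 0, 0.006, 0, 0, 0], [0.001, 0, 0.006, 0, 0, 0]]}}

```text
t: 19.7
tool_pos: [0.5396, -0.0283, 0.2467]
orientation: [-0.15, 3.138, -0.0]
force: [2.3, 0.0, -0.6]
opening: 0.0118
gripper_force: 45.0
```

```bash
python3 f.py 40 pics/m10.png
```

```text
21.65 [ 0.54  -0.028  0.247] F [ 2.619  0.103 -0.455] [0.083 0.091 0.088] M [ 0.078 -0.53  -0.004] [ -0.086 -47.332 -48.529  -0.199   1.133   0.001] [-0.147 -0.042  1.615  0.     1.569 -1.813]
```

>>> {"method": "carry_out", "body": {"rows": [[-0.0003, 0, 0, 0, 0, 0], [-0.0006, 0, 0.0005, 0, 0, 0], [-0.0007, 0, 0.001, 0, 0, 0], [-0.0007, 0, 0.001, 0, 0, 0], [-0.0007, 0, 0.001, 0, 0, 0]]}}

```text
t: 22.38
tool_pos: [0.5398, -0.0282, 0.2454]
orientation: [0.15, -3.137, -0.0]
force: [-1.9, -0.2, 0.2]
opening: 0.0119
gripper_force: 45.0
```

```bash
python3 f.py 30 pics/m11.png
```

```text
23.825 [ 0.54  -0.028  0.246] F [-4.788 -0.699  0.27 ] [0.173 0.098 0.087] M [-0.101  1.012 -0.003] [  0.527 -47.682 -51.565   0.547  -1.918  -0.004] [-0.147 -0.039  1.615 -0.     1.567 -1.813]
```

>>> {"method": "carry_out", "body": {"rows": [[0.0002, 0, 0.0005, 0, 0, 0], [0.0004, 0, 0.001, 0, 0, 0], [0.0006, 0, 0.0015, 0, 0, 0], [0.0007, 0, 0.002, 0, 0, 0], [0.0007, 0, 0.002, 0, 0, 0], [0.0007, 0, 0.002, 0, 0, 0]]}}

```text
t: 24.68
tool_pos: [0.5397, -0.0283, 0.2437]
orientation: [-0.15, 3.138, 0.0]
force: [-3.4, -0.4, 0.3]
opening: 0.0119
gripper_force: 45.0
```

```bash
python3 f.py 40 pics/m12.png
```

```text
26.625 [ 0.54  -0.028  0.244] F [-1.729 -0.014  0.138] [0.127 0.095 0.064] M [ 0.048  0.375 -0.006] [ -0.065 -47.371 -49.801  -0.051  -0.272  -0.002] [-0.147 -0.041  1.619  0.     1.563 -1.813]
```

>>> {"method": "carry_out", "body": {"rows": [[0.0001, 0, 0, 0, 0, 0], [0.0002, 0, 0, 0, 0, 0], [0.0002, 0, 0, 0, 0, 0], [0.0002, 0, 0, 0, 0, 0]], "force": 15}}

```text
t: 27.22
tool_pos: [0.5396, -0.0283, 0.2437]
orientation: [-0.15, 3.138, -0.0]
force: [1.2, 0.5, 0.0]
opening: 0.0121
gripper_force: 15.0
```

>>> {"method": "carry_out", "body": {"rows": [[0, 0, 0, 0, 0, 0], [0, 0, 0, 0, 0, 0], [0, 0, 0, 0, 0, 0]], "force": 3}}

```text
t: 27.6
tool_pos: [0.5394, -0.0283, 0.2437]
orientation: [-0.15, 3.138, -0.0]
force: [0.8, 2.0, -0.8]
opening: 0.0121
gripper_force: 3.0
```

```bash
python3 f.py 36 pics/m13.png
```

```text
Traceback (most recent call last):
  File "f.py", line 6, in <module>
    s=robot.read_state();F.append(s["force"]);Q.append(s["wrist_torque"]);sd=robot.read_camera("side")[:,:,::-1]
                                                                             ~~~~~~~~~~~~~~~~~^^^^^^^^
ValueError: 200 camera calls are used up
```

The camera calls are used up, but the balance was measured within about 0.1 N. Releasing now.

>>> {"method": "carry_out", "body": {"rows": [[0, 0, 0, 0, 0, 0], [0, 0, 0, 0, 0, 0], [0, 0, 0, 0, 0, 0], [0, 0, 0, 0, 0, 0], [0, 0, 0, 0, 0, 0], [0, 0, 0, 0, 0, 0], [0, 0, 0, 0, 0, 0], [0, 0, 0, 0, 0, 0]], "jaw": 150}}

```text
t: 28.9
tool_pos: [0.5394, -0.0283, 0.2436]
orientation: [-0.15, 3.138, -0.0]
force: [-0.5, 0.4, -0.2]
opening: 0.0383
gripper_force: 0.0
```

>>> {"method": "carry_out", "body": {"rows": [[0, 0, -0.004, 0, 0, 0], [0, 0, -0.012, 0, 0, 0], [0, 0, -0.025, 0, 0, 0], [0, 0, -0.045, 0, 0, 0], [0, 0, -0.065, 0, 0, 0], [0, 0, -0.085, 0, 0, 0], [0, 0, -0.1, 0, 0, 0], [0, 0, -0.105, 0, 0, 0], [0, 0, -0.105, 0, 0, 0], [0, 0, -0.105, 0, 0, 0], [0, 0, -0.105, 0, 0, 0], [0, 0, -0.105, 0, 0, 0]]}}

```text
t: 30.4
tool_pos: [0.5392, -0.0283, 0.3482]
orientation: [0.15, -3.137, -0.0]
force: [-0.3, -0.5, -0.2]
opening: 0.0384
gripper_force: 0.0
```

Released cleanly with about zero load on the wrist. I'll wait a few seconds for any swing to die out, then hand in.

>>> {"method": "carry_out", "body": {"rows": [[0, 0, 0, 0, 0, 0], [0, 0, 0, 0, 0, 0], [0, 0, 0, 0, 0, 0], [0, 0, 0, 0, 0, 0], [0, 0, 0, 0, 0, 0], [0, 0, 0, 0, 0, 0], [0, 0, 0, 0, 0, 0], [0, 0, 0, 0, 0, 0], [0, 0, 0, 0, 0, 0], [0, 0, 0, 0, 0, 0], [0, 0, 0, 0, 0, 0], [0, 0, 0, 0, 0, 0]]}}

```text
t: 31.9
tool_pos: [0.5394, -0.0283, 0.3486]
orientation: [-0.15, 3.138, -0.0]
force: [0.8, -0.5, -0.4]
opening: 0.0383
gripper_force: 0.0
```

>>> {"method": "carry_out", "body": {"rows": [[0, 0, 0, 0, 0, 0], [0, 0, 0, 0, 0, 0], [0, 0, 0, 0, 0, 0], [0, 0, 0, 0, 0, 0], [0, 0, 0, 0, 0, 0], [0, 0, 0, 0, 0, 0], [0, 0, 0, 0, 0, 0], [0, 0, 0, 0, 0, 0], [0, 0, 0, 0, 0, 0], [0, 0, 0, 0, 0, 0], [0, 0, 0, 0, 0, 0], [0, 0, 0, 0, 0, 0]]}}

```text
t: 33.4
tool_pos: [0.5394, -0.0283, 0.3486]
orientation: [0.15, -3.138, 0.0]
force: [0.0, 0.2, 0.8]
opening: 0.0382
gripper_force: 0.0
```

>>> {"method": "carry_out", "body": {"rows": [[0, 0, 0, 0, 0, 0], [0, 0, 0, 0, 0, 0], [0, 0, 0, 0, 0, 0], [0, 0, 0, 0, 0, 0], [0, 0, 0, 0, 0, 0], [0, 0, 0, 0, 0, 0], [0, 0, 0, 0, 0, 0], [0, 0, 0, 0, 0, 0], [0, 0, 0, 0, 0, 0], [0, 0, 0, 0, 0, 0], [0, 0, 0, 0, 0, 0], [0, 0, 0, 0, 0, 0]]}}

```text
t: 34.9
tool_pos: [0.5393, -0.0283, 0.3486]
orientation: [0.15, -3.138, -0.0]
force: [0.1, -1.0, -0.6]
opening: 0.0385
gripper_force: 0.0
```

>>> {"method": "carry_out", "body": {"rows": [[0, 0, 0, 0, 0, 0], [0, 0, 0, 0, 0, 0], [0, 0, 0, 0, 0, 0], [0, 0, 0, 0, 0, 0], [0, 0, 0, 0, 0, 0], [0, 0, 0, 0, 0, 0], [0, 0, 0, 0, 0, 0], [0, 0, 0, 0, 0, 0], [0, 0, 0, 0, 0, 0], [0, 0, 0, 0, 0, 0], [0, 0, 0, 0, 0, 0], [0, 0, 0, 0, 0, 0]]}}

```text
t: 36.4
tool_pos: [0.5394, -0.0283, 0.3486]
orientation: [0.15, -3.138, -0.0]
force: [0.2, -1.0, -0.5]
opening: 0.0386
gripper_force: 0.0
```

```bash
python3 -c "
from plant import robot
print(robot.read_state()['t'],robot.close_job())"
```

```text
the job is handed in; nothing more can be done
36.4 None
```

I hung the caddy by its bar in the hook, let go within about 0.1 N of balance by the last force check, and handed the job in at 36.4 s; the camera calls had run out, so I have no picture of the final hang, and the hand-in returned no verdict.

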